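# Drive the stuck test plug out of the clamped pipe

## Task

A test plug is stuck inside the pipe clamped in the vice. Take the long wooden push rod from the rod rest, push the plug right through with it so that it drops out of the far end into the metal tray (do not touch the plug with the fingers), then draw the rod out and lay it back in the rest's empty place. Leave everything else on the bench where it is.

Things in the scene. Friction and masses are not known exactly. Their poses are not given: they have to be found in the camera images.
- vice: Orange yoke pipe vice, fixed, in the middle of the bench; origin at the middle of its underside, pipe along its y. Base 160 mm (x) by 80 mm (y); in the middle the upright yoke, 125 mm (x) by 44 mm (y), 216 mm high; on top a screw with a cross handle along x, 150 mm long, its top 246 mm above the bench.
- pipe (a point): Centre of the steel pipe clamped in the vice, 110 mm above the bench; its y axis runs along the bore (level), z up. The pipe is fixed, 120 mm long (a mouth 60 mm either way along y), outside diameter 48 mm, bore 40 mm, open at both ends.
- plug: Black test plug, a cylinder 38 mm in diameter and 60 mm long, 0.08 to 0.15 kg, hidden in the bore within 20 mm of the middle of the pipe; origin at its centre, y axis along its length. A ring in the middle of the bore grips it: 6 to 15 N move it, and it slides easily once its rear end is past the middle. It drops only when its rear end reaches the mouth.
- tray: Open square metal drip tray, fixed, 150 by 150 mm, walls 40 mm high and 3 mm thick; origin at the middle of its underside. It stands under one mouth of the pipe, on either side of the vice, its middle about 120 mm from the middle of the pipe along the bore: the plug must come out at this end.
- rod: Push rod, a plain round wooden rod 26 mm in diameter and 200 mm long, both ends alike, 0.08 kg; origin at its centre, x axis along its length. It lies level in one of the two places of the rod rest, its centre 40 mm above the bench. To go right through the pipe it must be held near its rear end.
- rack: Rod rest, fixed left or right of the vice: grey plate 110 mm (x) by 140 mm (y), origin at the middle of its underside, with two places 38 mm either way along y. Each place is a pair of upward 90 degree V rests (12 mm wide, tops 45 mm above the bench) 35 mm either way along x, in which a rod lies along x; the 26 mm rod then has its centre 40 mm above the bench.
- offcut: Steel pipe offcut 42 mm in diameter (too thick for the bore) and 170 mm long, in the other place of the rod rest, centre 52 mm above the bench; origin at its centre, x along it. Leave it.
- fitbox: Blue open box of fittings, 130 mm (x) by 140 mm (y), 45 mm high, fixed, under the mouth opposite to the tray; origin at the middle of its underside.
- case: Red closed tool case, 150 mm (x) by 120 mm (y), 70 mm high, fixed, at the side of the vice opposite to the rod rest; origin at the middle of its underside.
- stub: Short piece of the same wooden rod, 26 mm in diameter and 110 mm long (too short to go through), lying on the bench beyond the vice; origin at its centre, x along it. Leave it.
- tin: Tin of jointing paste, 68 mm in diameter, 66 mm high, standing on the robot's side of the vice; origin at the middle of its underside. Leave it.
- elbow: Steel pipe elbow, about 65 by 65 mm, 42 mm high, on the bench; origin on the bench under its corner. Leave it.
- valve: Brass ball valve 84 mm long with a flat red handle, 51 mm high, on the bench; origin on the bench under its middle. Leave it.
- wrench: Spanner 190 mm long, lying on the robot's side of the vice; origin under its middle, x along it. Leave it.
- driver: Screwdriver 190 mm long, lying beyond the vice; origin under its middle, x along it. Leave it.
- level: Red spirit level 260 mm (y) by 24 mm, 50 mm high, standing on edge beyond the vice; origin at the middle of its underside. Leave it.
There are look-alikes about, which are no part of the job. Leave any white look-alike of the vice alone.

How it is judged:
On the way, in this order (a step that is already met when the one before it is completed fails the run):
1. the rod is in the bore, in line with it, and presses on the plug (contact force between rod and plug above 0.3 N and angle between the x axis of rod and the y axis of pipe, either way round below 0.2 rad and y of rod in the frame of pipe between -0.155 and 0.155 m and x of rod in the frame of pipe between -0.03 and 0.03 m), for 0.1 s.
2. the plug has dropped into the tray (x of plug in the frame of tray between -0.072 and 0.072 m and y of plug in the frame of tray between -0.072 and 0.072 m and height (world z) of plug below 0.05 m), for 0.2 s.
At the end, for the whole second after the job is handed in: The plug lies at rest in the tray. The push rod lies at rest in both V rests of its place in the rod rest: centre within 50 mm of the middle lengthways, at its resting height within 6 mm, in line with the rest within 0.1 rad. Nothing else has been moved by more than 20 mm (all of step 2 and linear speed of each of plug, rod below 0.02 m/s and x of rod in the frame of rack between -0.05 and 0.05 m and y of rod in the frame of rack between -0.046 and 0.046 m and z of rod in the frame of rack between 0.034 and 0.046 m and angle between the x axis of rod and the x axis of rack, either way round below 0.1 rad); the robot touches nothing.
It fails at once if the fingers touch the plug (contact force between the fingers and plug above 0.5 N).
It fails at once if something else on the bench is moved by more than 20 mm (distance of any of offcut, stub, tin, elbow, valve, wrench, driver, level from where it was at the start of the episode above 0.02 m).
It also fails if it takes over 69 s, if anything falls off the work surface, if the arm or the gripper's body presses on something with over 40 N, if the wrist force passes 120 N, or if a joint passes its speed limit or range.

## Robot

A 6-joint arm with a two-finger parallel gripper is mounted at the origin on the work surface. World frame = base frame: x ahead of the robot, y to its left, z up, the work surface at z = 0. Lengths are in m, angles in rad, forces in N, time in s.
With the tool pointing down it reaches from about 0.325 to 0.925 m from the base axis. Payload 3.1 kg.
Tool frame: the origin (TCP) lies at the very end of the fingers, on their centre line; the grasp point (between the pads) lies 19 mm behind it (arm.grasp_offset is the distance from the TCP to the grasp point, in m); z points along the fingers, y is the direction in which the jaws open and shut (so a half turn about z gives the same grasp; the last joint's range is limited). The gripper opens to 85 mm and grips with 20 to 120 N. Pads are 22 mm wide; open, the fingers measure 114 mm over their backs; the gripper's body (76 mm by 85 mm) begins 54 mm behind the grasp point. The pads swing forward as they close: fully open they stand 13 mm farther back than shut.
Start: joints at [-1.234, 0.217, 1.613, -0, 1.311, -0.112], TCP at [0.271, -0.563, 0.231] pointing down, gripper open.
Joint ranges: [-2.75, 2.75], [-0.78, 2.1], [0.31, 2.55], [-1.13, 4.27], [0.13, 2.63], [-2.58, 2.58]. Speed limits (rad/s): [2.79, 2.79, 3.14, 3.14, 3.14, 3.14].

## Interface

Orientations are given as a unit quaternion [w, x, y, z].
In Python, from workcell import arm gives the robot as it stands.
- The arm moves only by the shell command python3 -m crank 'ROWS' [FORCE]. ROWS is JSON, a list of rows, each an object with "delta_rot": the turn, a rotation vector about the tool's x, y, z in rad, a list of three; "offset": the shift along the tool's x, y, z in m, a list of three; "claw": the finger opening in m, from 0 to 0.0854. A call has 1 to 5 rows; each row is the pose to reach, as a shift and turn from the pose commanded when the call began, along the tool's axes at that moment; what a row does not reach only later rows make up. A row lasts 1/8 s, in which the tool goes at most 62.5 mm and 10.7 degrees, less where a joint would pass 70% of its speed; a pose out of reach is approached as far as the arm can. A call with a gripper value outside its range is refused whole. The fingers move at their own pace and stop on an object; FORCE is the grip in N (left out, the last holds). Time passes only in rows, so rows that repeat a pose let the fingers close. It gives the time, the measured TCP pose, the force and the opening at its end, in the units of the state.
- arm.get_obs(): the state, without advancing time (a new reading comes with each control period).
- arm.get_image(name): name is "side" or "top"; returns a dict with "pixels" (400x640x3 uint8, red, green, blue), "depth" (400x640 float32, m along the optical axis (not along the pixel's ray), 0 where there is no reading), "mtx" (3x3 intrinsics, pixels), "cam_to_world" (4x4, takes a point from camera to world coordinates). Camera axes: x right, y up, looking along -z (the intrinsics and any distortion apply to the point x, -y, -z); pixel columns grow to the right and rows downward; lengths in m; the calibration is good to about 2 mm. A picture is of the moment at which its call begins.
- arm.finish_job(): hands the job in, once; it reports no verdict.
The state is a dict: "t": time; "q": joint angles; "qd": joint speeds; "joint_torque": joint torques, N m; "tool_pos": TCP position; "tool_rot": TCP orientation; "wrist_force": force on the tool from outside, world axes, zero at the start; "ft_torque": the same for the moment, N m; "finger_gap": opening from 0.0 (shut) to 1.0 (fully open).
Only numpy, scipy, OpenCV 4.12 (cv2) and the standard library are available. Lean on these libraries where they do the work, as an engineer would, in place of code of your own. Each camera call takes 0.05 s, during which the arm holds its last target. There are 200 camera calls.

## Working session

There is one attempt and no reset: what is moved stays moved. The work goes in short steps, Python scripts to look and compute and a shell command to move; the robot and the scene stay as the last step left them, time stands still between calls to the robot, and variables do not carry over. Pictures are saved under pics/ and viewed, about 8 in all and at most 12, crops included, and the job is handed in when it is done.

```bash
mkdir -p pics; ls; cat > h.py <<'E'
import numpy as np, cv2
from workcell import arm
def cloud(im):
    d=im["depth"];K=im["mtx"];v,u=np.mgrid[0:d.shape[0],0:d.shape[1]]
    P=np.stack([(u-K[0,2])/K[0,0]*d,-(v-K[1,2])/K[1,1]*d,-d],-1)
    T=im["cam_to_world"];W=P@T[:3,:3].T+T[:3,3];W[d==0]=np.nan
    return W
def save(im,n): cv2.imwrite(f"pics/{n}.png",im["pixels"][:,:,::-1])
E
python3 - <<'E'
from h import *
for n in("top","side"):
    im=arm.get_image(n);save(im,n+"0");np.savez(n+"0.npz",**im)
    print(n,im["cam_to_world"].round(3).tolist(),im["mtx"].tolist(),{k for k in im})
print(arm.get_obs())
E
```

```text
pics
top [[0.025, 0.991, -0.133, 0.366], [-0.999, 0.029, 0.031, 0.021], [0.035, 0.133, 0.991, 1.205], [0.0, 0.0, 0.0, 1.0]] [[466.37543116195576, 0.0, 318.4154614284808], [0.0, 466.37543116195576, 195.95752825268477], [0.0, 0.0, 1.0]] {'depth', 'pixels', 'mtx', 'cam_to_world'}
side [[-0.982, 0.144, -0.125, 0.359], [-0.19, -0.681, 0.707, 0.708], [0.017, 0.718, 0.696, 0.787], [0.0, 0.0, 0.0, 1.0]] [[398.24479815986285, 0.0, 319.2619730184773], [0.0, 398.24479815986285, 199.9322502522191], [0.0, 0.0, 1.0]] {'depth', 'pixels', 'mtx', 'cam_to_world'}
{'t': 0.1, 'q': array([-1.23421263e+00,  2.17691192e-01,  1.61480641e+00,  1.86647947e-05,
        1.31128822e+00, -1.12205453e-01]), 'qd': array([ 0.00012731, -0.00302108, -0.00079577,  0.00092497, -0.0003158 ,
       -0.00097467]), 'joint_torque': array([-8.28844932e-04, -3.98077226e+01, -3.04968202e+01, -1.85378776e-04,
        4.24248021e-03,  7.96849120e-08]), 'tool_pos': array([ 0.27094652, -0.56239119,  0.23007401]), 'tool_rot': array([-1.09070008e-03,  9.74928952e-01,  2.22513676e-01, -1.13806327e-04]), 'wrist_force': array([ 0.35513111, -0.01422193, -0.54753046]), 'ft_torque': array([ 0.04952014, -0.0529936 ,  0.0023458 ]), 'finger_gap': 1.0022628798265782}
```

View pics/top0.png

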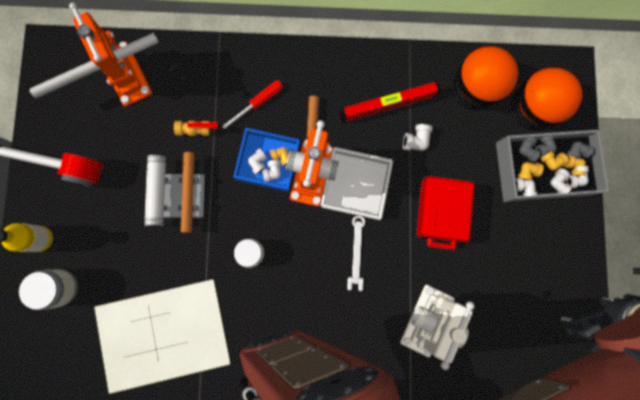

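View pics/side0.png

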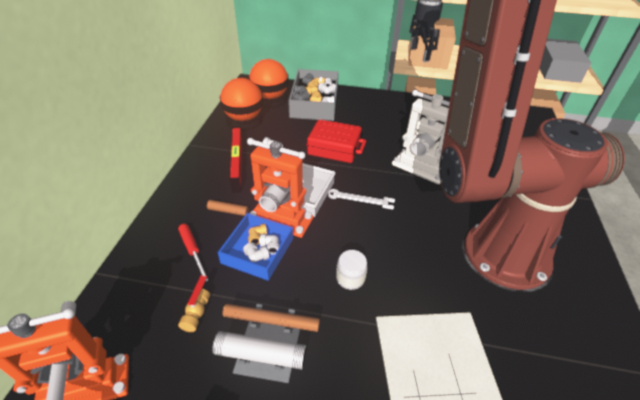

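The top view shows the rod at (187,190) in the rest and the offcut at (155,190). The vice is at (313,165), with the blue box on its left and the tray on its right at (357,183), so the plug has to be pushed toward −y. The side view agrees, and the near mouth of the pipe is at (272,200). Next I'll measure these in the depth data.

```bash
python3 - <<'E'
from h import *
def load(n):
    im=dict(np.load(n+"0.npz"));return im,cloud(im)
ax=lambda p:np.linalg.svd(p-p.mean(0),full_matrices=False)[2]
def med(p,n):
    r=cv2.minAreaRect(p[:,:2].astype(np.float32));print(n,len(p),"rect",np.round(r[0],4),np.round(r[1],4),round(r[2],2),"z pct",np.percentile(p[:,2],[2,50,90,98]).round(4))
for n in("top","side"):
    im,W=load(n);hsv=cv2.cvtColor(im["pixels"],cv2.COLOR_RGB2HSV);H,S,V=[hsv[...,i].astype(int) for i in range(3)]
    X,Y,Z=[W[...,i] for i in range(3)]
    R=lambda x0,x1,y0,y1,z0,z1:(X>x0)&(X<x1)&(Y>y0)&(Y<y1)&(Z>z0)&(Z<z1)
    print(n)
    if n=="top":
        print("rough", W[190,187],W[190,155],W[165,313],W[183,357],W[163,330],W[155,265])
    c=W[190,187] if n=="top" else c0
    c0=c
    rod=R(c[0]-.13,c[0]+.13,c[1]-.05,c[1]+.04,.035,.06)&(S>90)&(H<20)
    p=W[rod];a=ax(p)[0];med(p,"rod");print(" dir",a.round(4),"ang",np.degrees(np.arctan2(a[1],a[0])).round(2), 'mean',p.mean(0).round(4))
    top=p[p[:,2]>np.percentile(p[:,2],70)];print(" ridge",top.mean(0).round(4))
    off=R(c[0]-.13,c[0]+.13,c[1]+.045,c[1]+.12,.06,.08);p=W[off];med(p,"offcut");a=ax(p)[0];print(np.degrees(np.arctan2(a[1],a[0])).round(2))
    v=W[165,313] if n=="top" else v0
    v0=v
    pp=R(v[0]-.12,v[0]+.1,v[1]-.13,v[1]+.13,.1,.145)&(S<70)
    cc,lab,st,ce=cv2.connectedComponentsWithStats(pp.astype(np.uint8))
    for i in range(1,cc):
        if st[i,4]>25:
            q=W[lab==i];med(q,f"pipe?{ce[i].round()}");a=ax(q)[0];print("  dir",a.round(3),q.mean(0).round(4))
    b=R(v[0]-.2,v[0]+.2,v[1]-.02,v[1]+.25,.03,.055)&(H>100)&(H<130)&(S>120);med(W[b],"fitbox")
    b=R(v[0]-.2,v[0]+.15,v[1]-.25,v[1]-.03,.03,.045)&(S<70);med(W[b],"tray rim")
    b=R(v[0]-.2,v[0]+.15,v[1]-.25,v[1]-.03,.0,.045)&(S<70)&(V>90);med(W[b],"tray all")
    b=R(v[0]-.15,v[0]+.15,v[1]-.12,v[1]+.12,.19,.225)&(S>150)&(H<20);med(W[b],"yoke top")
    b=R(v[0]-.15,v[0]+.15,v[1]-.12,v[1]+.12,.226,.26);med(W[b],"handle")
    b=R(v[0]-.15,v[0]+.15,v[1]-.12,v[1]+.12,.005,.05)&(S>150)&(H<20);med(W[b],"base")
E
```

```text
top
rough [0.5264064  0.31017533 0.05034052] [0.52106041 0.38155447 0.07220621] [0.56068693 0.0031505  0.24141037] [ 0.56475407 -0.11770508  0.00260478] [ 0.58914376 -0.03866567  0.1308165 ] [0.63151055 0.1252294  0.0036575 ]
rod 844 rect [0.5241 0.3129] [0.1986 0.0288] 1.7 z pct [0.0399 0.0502 0.0541 0.0564]
 dir [-9.996e-01 -2.950e-02  1.000e-04] ang -178.31 mean [0.5228 0.3098 0.0496]
 ridge [0.5224 0.3109 0.0538]
offcut 1103 rect [0.5238 0.3863] [0.1708 0.0406] 1.76 z pct [0.0608 0.07   0.074  0.0762]
-178.52
pipe?[294. 161.] 282 rect [0.595  0.0442] [0.036  0.0443] 80.21 z pct [0.1129 0.1302 0.1346 0.1366]
  dir [-0.931  0.236 -0.277] [0.5922 0.0449 0.1287]
pipe?[329. 169.] 322 rect [ 0.58   -0.0368] [0.0394 0.0469] 78.73 z pct [0.1125 0.1305 0.134  0.1364]
  dir [-0.923  0.318 -0.218] [ 0.5763 -0.0366  0.1285]
fitbox 432 rect [0.6164 0.1188] [0.1411 0.1307] 79.05 z pct [0.0309 0.0409 0.0443 0.0461]
tray rim 650 rect [ 0.5962 -0.137 ] [0.19   0.2359] 79.06 z pct [0.0326 0.0414 0.0438 0.0447]
tray all 3615 rect [ 0.5567 -0.1081] [0.1943 0.3683] 71.05 z pct [0.0003 0.0043 0.041  0
[... 564 characters left out ...]

pipe?[274. 194.] 374 rect [0.5907 0.0292] [0.0684 0.0587] 85.34 z pct [0.1021 0.1281 0.1333 0.1346]
  dir [-0.683 -0.73  -0.003] [0.5892 0.0375 0.124 ]
fitbox 654 rect [0.617  0.1171] [0.1411 0.1324] 78.9 z pct [0.0304 0.0382 0.0421 0.0434]
tray rim 265 rect [ 0.5397 -0.1195] [0.1565 0.152 ] 65.78 z pct [0.031  0.0408 0.0431 0.0441]
tray all 1367 rect [ 0.5243 -0.1014] [0.258  0.2385] 50.42 z pct [0.0003 0.0066 0.0407 0.043 ]
yoke top 737 rect [0.5888 0.005 ] [0.0369 0.1204] 79.37 z pct [0.1921 0.2124 0.2158 0.2168]
handle 371 rect [0.5866 0.0019] [0.0305 0.1405] 71.24 z pct [0.2286 0.2401 0.2455 0.2463]
base 560 rect [0.587  0.0174] [0.0668 0.1622] 87.17 z pct [0.007  0.0299 0.0426 0.0488]
```

Pipe centre is about (0.5875, 0.0035, 0.110), with its axis u = (0.19, 0.98). Rod centre is about (0.524, 0.312, 0.040), yaw 1.7°. I'll grip the rod's +x end 70 mm from its centre and push with its −x end. Next is a helper that turns a target into tool-frame deltas.

```bash
cat >> h.py <<'E'
from scipy.spatial.transform import Rotation as Rt
def cur():
    o=arm.get_obs();return o,np.array(o["tool_pos"]),Rt.from_quat(np.array(o["tool_rot"])[[1,2,3,0]])
def down(yang):
    a=np.radians(yang);y=[np.cos(a),np.sin(a),0];z=[0,0,-1];return Rt.from_matrix(np.stack([np.cross(y,z),y,z],1))
def go(g,yang):  # grasp-point target, world; jaw angle deg
    o,p,R=cur();D=down(yang);t=np.array(g)-[0,0,0]+np.array([0,0,-arm.grasp_offset])
    print("t",round(o["t"],2),"offset",R.inv().apply(t-p).round(4).tolist(),"rot",(R.inv()*D).as_rotvec().round(3).tolist(),
      "| tcp",p.round(4),"F",np.round(o["wrist_force"],1),"gap",round(o["finger_gap"],3))
PC=np.array([.5875,.0035,.110]);U=np.array([np.sin(np.radians(11)),np.cos(np.radians(11)),0])
def pipe(s): return PC+s*U
E
python3 - <<'E'
from h import *
go([.45,-.1,.35],-75)
go([.594,.3135,.17],-88.3)
E
```

```text
t 0.1 offset [0.362, -0.3391, -0.1004] rot [-0.002, -0.0, 0.187] | tcp [ 0.2709 -0.5624  0.2301] F [ 0.4 -0.  -0.5] gap 1.002
t 0.1 offset [0.6711, -0.6488, 0.0804] rot [-0.002, 0.0, 0.419] | tcp [ 0.2709 -0.5624  0.2301] F [ 0.4 -0.  -0.5] gap 1.002
```

```bash
python3 -m crank '[{"delta_rot":[0,0,0.1],"offset":[0.03,-0.03,-0.04],"claw":0.05},{"delta_rot":[0,0,0.187],"offset":[0.362,-0.339,-0.1],"claw":0.05},{"delta_rot":[0,0,0.187],"offset":[0.362,-0.339,-0.1],"claw":0.05},{"delta_rot":[0,0,0.187],"offset":[0.362,-0.339,-0.1],"claw":0.05},{"delta_rot":[0,0,0.187],"offset":[0.362,-0.339,-0.1],"claw":0.05}]' 100
python3 -c "
from h import *
go([.45,-.1,.35],-75);go([.594,.3135,.17],-88.3);go([.594,.3135,.3],-88.3)"
```

```text
t: 0.72
tool_pos: [0.3756, -0.2901, 0.3039]
tool_rot: [-0.0, 0.991, 0.13, 0.0]
wrist_force: [1.2, 0.2, 0.5]
finger_gap: 0.583
t 0.72 offset [0.121, -0.1645, -0.0273] rot [-0.001, -0.0, -0.001] | tcp [ 0.3756 -0.2901  0.3039] F [1.2 0.2 0.5] gap 0.583
t 0.72 offset [0.3669, -0.5267, 0.1529] rot [-0.001, -0.0, 0.232] | tcp [ 0.3756 -0.2901  0.3039] F [1.2 0.2 0.5] gap 0.583
t 0.72 offset [0.3669, -0.5267, 0.0229] rot [-0.001, -0.0, 0.232] | tcp [ 0.3756 -0.2901  0.3039] F [1.2 0.2 0.5] gap 0.583
```

```bash
python3 -m crank '[{"delta_rot":[0,0,0.232],"offset":[0.367,-0.527,0.02],"claw":0.05},{"delta_rot":[0,0,0.232],"offset":[0.367,-0.527,0.02],"claw":0.05},{"delta_rot":[0,0,0.232],"offset":[0.367,-0.527,0.02],"claw":0.05},{"delta_rot":[0,0,0.232],"offset":[0.367,-0.527,0.02],"claw":0.05},{"delta_rot":[0,0,0.232],"offset":[0.367,-0.527,0.02],"claw":0.05}]'
python3 -c "
from h import *
go([.594,.3135,.17],-88.3);go([.594,.3135,.3],-88.3)"
```

```text
t: 1.35
tool_pos: [0.4793, -0.0034, 0.2943]
tool_rot: [0.0, 1.0, 0.015, 0.0]
wrist_force: [0.6, -0.8, -0.5]
finger_gap: 0.588
t 1.35 offset [0.124, -0.3133, 0.1429] rot [0.0, -0.0, 0.0] | tcp [ 0.4793 -0.0034  0.2943] F [ 0.6 -0.8 -0.5] gap 0.588
t 1.35 offset [0.1241, -0.3133, 0.0129] rot [0.0, -0.0, 0.0] | tcp [ 0.4793 -0.0034  0.2943] F [ 0.6 -0.8 -0.5] gap 0.588
```

```bash
python3 -m crank '[{"delta_rot":[0,0,0],"offset":[0.05,-0.12,0.01],"claw":0.05},{"delta_rot":[0,0,0],"offset":[0.124,-0.313,0.14],"claw":0.05},{"delta_rot":[0,0,0],"offset":[0.124,-0.313,0.14],"claw":0.05},{"delta_rot":[0,0,0],"offset":[0.124,-0.313,0.14],"claw":0.05},{"delta_rot":[0,0,0],"offset":[0.124,-0.313,0.14],"claw":0.05}]'
python3 -m crank '[{"delta_rot":[0,0,0],"offset":[0.0,0,0],"claw":0.05},{"delta_rot":[0,0,0],"offset":[0.0,0,0],"claw":0.05}]'
python3 -c "
from h import *
save(arm.get_image('side'),'side1')
go([.594,.3135,.17],-88.3);go([.594,.3135,.1],-88.3);go([.594,.3135,.042],-88.3)"
```

```text
t: 1.98
tool_pos: [0.577, 0.2657, 0.1778]
tool_rot: [0.0, 1.0, 0.015, -0.0]
wrist_force: [0.1, -0.4, 0.9]
finger_gap: 0.584
t: 2.22
tool_pos: [0.5765, 0.2636, 0.1788]
tool_rot: [0.001, 1.0, 0.015, -0.001]
wrist_force: [1.3, 0.4, 0.6]
finger_gap: 0.583
t 2.27 offset [0.0184, -0.0498, 0.0287] rot [0.0, -0.001, -0.0] | tcp [0.5771 0.2632 0.18  ] F [0.5 0.8 0.7] gap 0.588
t 2.27 offset [0.0183, -0.0499, 0.0987] rot [0.0, -0.001, -0.0] | tcp [0.5771 0.2632 0.18  ] F [0.5 0.8 0.7] gap 0.588
t 2.27 offset [0.0183, -0.0499, 0.1567] rot [0.0, -0.001, -0.0] | tcp [0.5771 0.2632 0.18  ] F [0.5 0.8 0.7] gap 0.588
```

View pics/side1.png

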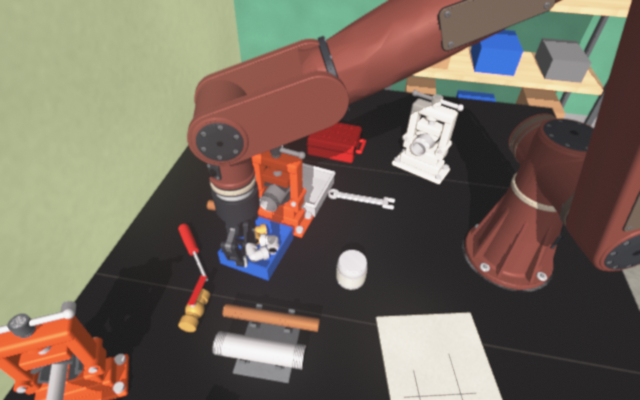

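The side view shows the gripper coming up at (237,215), with the rod undisturbed at (270,318) and its +x end at (225,312). Next I go over that end, then down.

```bash
python3 -m crank '[{"delta_rot":[0,0,0],"offset":[0.0184,-0.05,0.03],"claw":0.05},{"delta_rot":[0,0,0],"offset":[0.0184,-0.05,0.06],"claw":0.05},{"delta_rot":[0,0,0],"offset":[0.0184,-0.05,0.09],"claw":0.05},{"delta_rot":[0,0,0],"offset":[0.0184,-0.05,0.09],"claw":0.05},{"delta_rot":[0,0,0],"offset":[0.0184,-0.05,0.09],"claw":0.05}]'
python3 - <<'E'
from h import *
for n in("top","side"):
    im=arm.get_image(n);save(im,n+"2")
    W=cloud(im);hsv=cv2.cvtColor(im["pixels"],cv2.COLOR_RGB2HSV)
    c=cv2.resize(im["pixels"][110:260,110:310] if n=="top" else im["pixels"][200:380,150:390],None,fx=2,fy=2)
    c=cv2.resize(c,(400,300)); globals()[n]=c
cv2.imwrite("pics/c2.png",np.hstack([top,side])[:,:,::-1])
go([.594,.3135,.042],-88.3)
E
```

```text
t: 2.9
tool_pos: [0.5954, 0.3139, 0.0919]
tool_rot: [-0.001, 1.0, 0.014, 0.002]
wrist_force: [0.3, 0.1, 0.5]
finger_gap: 0.585
t 3.0 offset [-0.0021, 0.0011, 0.0691] rot [-0.002, -0.005, -0.001] | tcp [0.5958 0.3146 0.0924] F [-0.5  1.  -0.3] gap 0.586
```

View pics/c2.png

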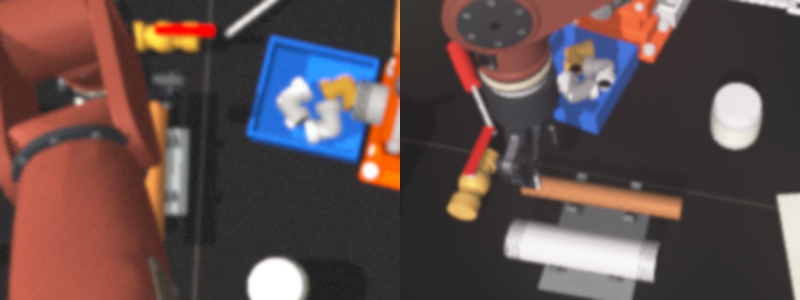

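The gripper stands over the rod's +x end (right crop, about (525,180)), clear of both the valve and the offcut. Going down and gripping.

```bash
python3 -m crank '[{"delta_rot":[0,0,0],"offset":[-0.001,0.001,0.035],"claw":0.05},{"delta_rot":[0,0,0],"offset":[-0.001,0.001,0.07],"claw":0.05},{"delta_rot":[0,0,0],"offset":[-0.001,0.001,0.07],"claw":0.05},{"delta_rot":[0,0,0],"offset":[-0.001,0.001,0.07],"claw":0.03},{"delta_rot":[0,0,0],"offset":[-0.001,0.001,0.07],"claw":0.02}]' 100
python3 -m crank '[{"delta_rot":[0,0,0],"offset":[0,0,0],"claw":0.01},{"delta_rot":[0,0,0],"offset":[0,0,0],"claw":0.01},{"delta_rot":[0,0,0],"offset":[0,0,0],"claw":0.01},{"delta_rot":[0,0,0],"offset":[0,0,0],"claw":0.01}]' 100
python3 -c "
from h import *
go([.594,.3135,.042],-88.3);go([.594,.3135,.12],-88.3)"
```

```text
t: 3.62
tool_pos: [0.5952, 0.3135, 0.0227]
tool_rot: [-0.0, 1.0, 0.015, 0.002]
wrist_force: [-0.2, -2.2, 3.8]
finger_gap: 0.273
t: 4.12
tool_pos: [0.5953, 0.3135, 0.0224]
tool_rot: [-0.0, 1.0, 0.015, 0.002]
wrist_force: [0.3, -3.2, 7.1]
finger_gap: 0.278
t 4.12 offset [-0.0013, -0.0, -0.0009] rot [-0.0, -0.005, 0.0] | tcp [0.5953 0.3135 0.0224] F [ 0.3 -3.2  7.1] gap 0.278
t 4.12 offset [-0.0009, -0.0, -0.0789] rot [-0.0, -0.005, 0.0] | tcp [0.5953 0.3135 0.0224] F [ 0.3 -3.2  7.1] gap 0.278
```

```bash
python3 -m crank '[{"delta_rot":[0,0,0],"offset":[0,0,-0.02],"claw":0.01},{"delta_rot":[0,0,0],"offset":[0,0,-0.045],"claw":0.01},{"delta_rot":[0,0,0],"offset":[0,0,-0.07],"claw":0.01},{"delta_rot":[0,0,0],"offset":[0,0,-0.09],"claw":0.01},{"delta_rot":[0,0,0],"offset":[0,0,-0.1],"claw":0.01}]'
cat >> h.py <<'E'
def rod(zlo=.06,n="side"):  # fit the held rod
    o,p,R=cur();im=arm.get_image(n);W=cloud(im);h=cv2.cvtColor(im["pixels"],cv2.COLOR_RGB2HSV)
    m=(h[...,1]>90)&(h[...,0]>5)&(h[...,0]<15)&(W[...,2]>zlo)&(np.linalg.norm(W[...,:2]-p[:2],axis=-1)<.2)&(W[...,2]<p[2]+.06)
    k,l,s,c=cv2.connectedComponentsWithStats(m.astype(np.uint8));i=1+np.argmax(s[1:,4])
    q=W[l==i];q=q[np.abs(q[:,2]-np.median(q[:,2]))<.03];d=q-q.mean(0);a=np.linalg.svd(d,full_matrices=False)[2][0];a*=-np.sign(a@(p-q.mean(0)))
    t=d@a;lo,hi=np.percentile(t,[1,99])
    print(n,"rod px",c[i].round(),s[i,4],"near",(q.mean(0)+lo*a).round(4),"front",(q.mean(0)+hi*a).round(4),"heading",np.degrees(np.arctan2(a[1],a[0])).round(2),"pitch",np.degrees(np.arcsin(a[2])).round(2))
    return im
E
python3 -c "
from h import *
save(rod(),'s3');save(rod(n='top'),'t3')
go([.634,.244,.12],-11);go([.634,.244,.14],-50)"
```

```text
t: 4.75
tool_pos: [0.5937, 0.3142, 0.1217]
tool_rot: [-0.001, 1.0, 0.015, 0.001]
wrist_force: [-0.1, -0.4, -0.7]
finger_gap: 0.276
side rod px [277. 292.] 1179 near [0.5844 0.3189 0.1469] front [0.4247 0.3102 0.1475] heading -176.9 pitch 0.21
top rod px [181. 201.] 12 near [0.494  0.2996 0.146 ] front [0.4788 0.2982 0.1443] heading -174.78 pitch -6.26
t 4.85 offset [0.0381, 0.0712, 0.0198] rot [0.001, -0.003, -1.349] | tcp [0.5938 0.3141 0.1211] F [-0.7  0.5 -1. ] gap 0.272
t 4.85 offset [0.0381, 0.0712, -0.0002] rot [-0.0, -0.003, -0.668] | tcp [0.5938 0.3141 0.1211] F [-0.7  0.5 -1. ] gap 0.272
```

View pics/s3.png

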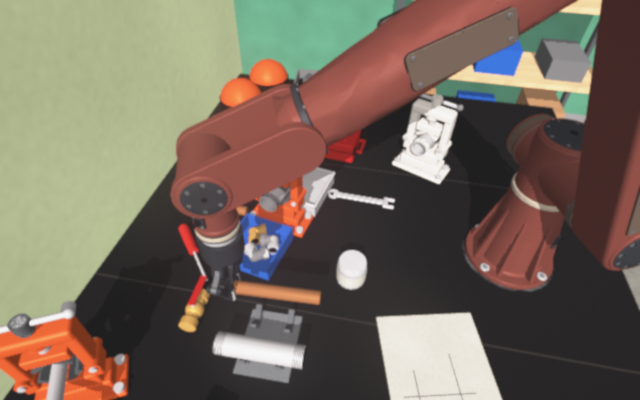

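The rod is held level, at (278,293), with its front about 169 mm ahead of the grip. Now swing it into line with the bore.

```bash
python3 -m crank '[{"delta_rot":[0,0,-0.15],"offset":[0.008,0.014,0],"claw":0.01},{"delta_rot":[0,0,-0.3],"offset":[0.016,0.03,0],"claw":0.01},{"delta_rot":[0,0,-0.45],"offset":[0.024,0.045,0],"claw":0.01},{"delta_rot":[0,0,-0.6],"offset":[0.03,0.06,0],"claw":0.01},{"delta_rot":[0,0,-0.7],"offset":[0.038,0.071,0],"claw":0.01}]'
python3 -c "
from h import *
go([.634,.244,.14],-11)"
```

```text
t: 5.48
tool_pos: [0.632, 0.2427, 0.1174]
tool_rot: [-0.0, 0.934, 0.358, -0.002]
wrist_force: [-0.7, -0.1, -1.0]
finger_gap: 0.274
t 5.47 offset [0.0023, 0.0004, -0.0039] rot [-0.002, 0.002, -0.646] | tcp [0.632  0.2427 0.1174] F [-0.7 -0.1 -1. ] gap 0.274
```

```bash
python3 -m crank '[{"delta_rot":[0,0,-0.16],"offset":[0,-0.004,0],"claw":0.01},{"delta_rot":[0,0,-0.32],"offset":[0,-0.004,0],"claw":0.01},{"delta_rot":[0,0,-0.48],"offset":[0,-0.004,0.01],"claw":0.01},{"delta_rot":[0,0,-0.646],"offset":[0,-0.004,0.025],"claw":0.01},{"delta_rot":[0,0,-0.646],"offset":[0,-0.004,0.025],"claw":0.01}]'
python3 - <<'E'
from h import *
s=rod();t=rod(n="top");save(s,"s4");save(t,"t4")
cv2.imwrite("pics/c4.png",np.hstack([cv2.resize(t["pixels"][90:240,180:380],(400,300)),cv2.resize(s["pixels"][130:300,180:407],(400,300))])[:,:,::-1])
W=cloud(s)
# mouth ring facing the camera: light rim and tube side, for a check of the pipe
for im in(s,t):
    W=cloud(im);q=W-PC;sy=q@U;V=np.array([U[1],-U[0],0]);px=q@V
    S=cv2.cvtColor(im["pixels"],cv2.COLOR_RGB2HSV)[...,1]
    m=(sy>.025)&(sy<.058)&(np.hypot(px,q[...,2])<.03)&(S<80)
    A=np.c_[px[m],q[...,2][m]];r=np.c_[2*A,np.ones(len(A))];c=np.linalg.lstsq(r,(A**2).sum(1),rcond=None)[0]
    # centre with radius fixed at 24 mm
    from scipy.optimize import least_squares
    f=least_squares(lambda c:np.hypot(A[:,0]-c[0]-c[2]*(sy[m]-.04),A[:,1]-c[1])-.024,[0,0,0],loss="soft_l1",f_scale=.002)
    print(m.sum(),"pipe centre err (lateral V, z), slope",f.x.round(4))
print("V",V); go(pipe(.2),-11);go(pipe(.25),-11)
E
```

```text
t: 6.1
tool_pos: [0.6279, 0.246, 0.091]
tool_rot: [-0.001, 0.773, 0.634, -0.003]
wrist_force: [-0.4, -0.7, -1.4]
finger_gap: 0.275
side rod px [256. 225.] 400 near [0.6118 0.1883 0.1174] front [0.5958 0.083  0.1187] heading -98.66 pitch 0.72
top rod px [248. 153.] 572 near [0.6228 0.2217 0.1199] front [0.5954 0.0826 0.1214] heading -101.13 pitch 0.6
345 pipe centre err (lateral V, z), slope [0.0014 0.0006 0.0079]
269 pipe centre err (lateral V, z), slope [ 0.0015 -0.0001 -0.0152]
V [ 0.98162718 -0.190809    0.        ]
t 6.2 offset [-0.0466, 0.0053, 0.0021] rot [-0.002, 0.001, -0.006] | tcp [0.6296 0.2465 0.0933] F [ 0.1 -0.7 -0.7] gap 0.278
t 6.2 offset [0.0034, 0.005, 0.002] rot [-0.002, 0.001, -0.006] | tcp [0.6296 0.2465 0.0933] F [ 0.1 -0.7 -0.7] gap 0.278
```

View pics/c4.png

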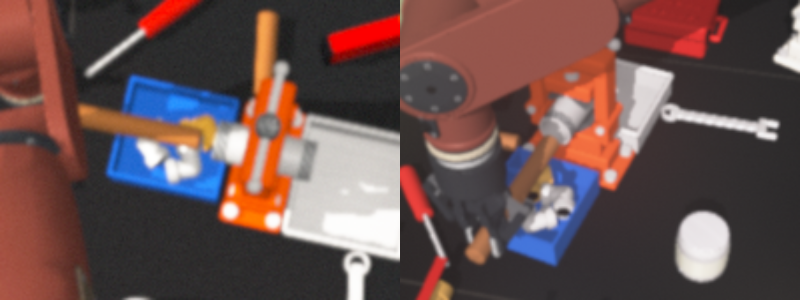

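The rod points at the bore. In the left crop it runs from (80,118) to (195,138), with the mouth at (232,140), and it sits about 7–8 mm to the −V side. I'll correct that by +7.5 mm along tool y and re-measure.

```bash
python3 -m crank '[{"delta_rot":[0,0,0],"offset":[0,0.0075,0.001],"claw":0.01},{"delta_rot":[0,0,0],"offset":[0,0.0075,0.001],"claw":0.01},{"delta_rot":[0,0,0],"offset":[0,0.0075,0.001],"claw":0.01}]'
cat >> h.py <<'E'
from scipy.optimize import least_squares
def cyl(im,axis_pts_mask,W,r):  # lateral/z offset and slopes of a cylinder along U against PC
    q=W[axis_pts_mask]-PC;s=q@U;l=q@np.array([U[1],-U[0],0]);z=q[:,2];s0=s.mean()
    f=least_squares(lambda c:np.hypot(l-c[0]-c[2]*(s-s0),z-c[1]-c[3]*(s-s0))-r,[0,0,0,0],loss="soft_l1",f_scale=.002)
    return f.x.round(4),round(s0,3),s.min().round(4),len(s)
def fit():
    for n in("top","side"):
        im=arm.get_image(n);W=cloud(im);h=cv2.cvtColor(im["pixels"],cv2.COLOR_RGB2HSV);q=W-PC;s=q@U;l=q@np.array([U[1],-U[0],0])
        near=np.hypot(l,q[...,2])<.035
        print(n,"rod",cyl(im,near&(s>.062)&(s<.3)&(h[...,1]>90)&(h[...,0]>5)&(h[...,0]<16),W,.013),"pipe",cyl(im,near&(s>.028)&(s<.058)&(h[...,1]<80),W,.024))
E
python3 -c "
from h import *
fit();go(pipe(.2),-11)"
```

```text
t: 6.58
tool_pos: [0.6381, 0.2452, 0.0937]
tool_rot: [0.0, 0.773, 0.635, 0.0]
wrist_force: [-0.5, 0.5, -1.6]
finger_gap: 0.271
top rod (array([ 0.0055,  0.0016, -0.0284, -0.0075]), np.float64(0.153), np.float64(0.0785), 578) pipe (array([ 0.0014, -0.0002, -0.0209, -0.0149]), np.float64(0.043), np.float64(0.028), 245)
side rod (array([ 0.0055,  0.0006, -0.0233, -0.012 ]), np.float64(0.175), np.float64(0.0793), 581) pipe (array([ 0.0017,  0.001 ,  0.0083, -0.0036]), np.float64(0.044), np.float64(0.028), 345)
t 6.67 offset [-0.0469, -0.0031, 0.0022] rot [0.0, -0.0, -0.003] | tcp [0.6378 0.2452 0.0935] F [-0.4 -0.3 -0.5] gap 0.273
```

```bash
python3 -m crank '[{"delta_rot":[0,0,0.02],"offset":[0,-0.0022,0.001],"claw":0.01},{"delta_rot":[0,0,0.02],"offset":[0,-0.0022,0.001],"claw":0.01},{"delta_rot":[0,0,0.02],"offset":[0,-0.0022,0.001],"claw":0.01}]'
python3 -c "
from h import *
fit();go(pipe(.2),-12)"
```

```text
t: 7.05
tool_pos: [0.6354, 0.2456, 0.0923]
tool_rot: [-0.0, 0.779, 0.627, -0.0]
wrist_force: [-0.3, -0.1, -0.1]
finger_gap: 0.276
top rod (array([ 0.0008,  0.0002, -0.0018, -0.0073]), np.float64(0.152), np.float64(0.0783), 583) pipe (array([ 0.0017, -0.0003,  0.0013,  0.0013]), np.float64(0.043), np.float64(0.028), 247)
side rod (array([ 0.002 , -0.0007, -0.0013, -0.0094]), np.float64(0.175), np.float64(0.0772), 599) pipe (array([0.0011, 0.0008, 0.0279, 0.0154]), np.float64(0.044), np.float64(0.0281), 330)
t 7.15 offset [-0.0468, 0.0001, 0.001] rot [0.0, -0.0, -0.006] | tcp [0.6355 0.2456 0.0923] F [-0.5  0.1 -0.4] gap 0.273
```

The rod is now within 1 mm of the bore axis and parallel to it. Going in slowly; −U is (−1, +0.022) in tool axes.

```bash
python3 -m crank '[{"delta_rot":[0,0,0],"offset":[-0.008,0,0],"claw":0.01},{"delta_rot":[0,0,0],"offset":[-0.014,0,0],"claw":0.01},{"delta_rot":[0,0,0],"offset":[-0.02,0.0004,0],"claw":0.01},{"delta_rot":[0,0,0],"offset":[-0.025,0.0005,0],"claw":0.01},{"delta_rot":[0,0,0],"offset":[-0.03,0.0007,0],"claw":0.01}]'
python3 -c "
from h import *
fit();go(pipe(.1),-12)"
```

```text
t: 7.78
tool_pos: [0.6298, 0.2157, 0.0923]
tool_rot: [-0.0, 0.779, 0.627, 0.0]
wrist_force: [-0.3, 0.2, -0.2]
finger_gap: 0.277
top rod (array([ 0.0012,  0.0003,  0.0019, -0.0123]), np.float64(0.124), np.float64(0.0622), 478) pipe (array([ 0.0015, -0.0003,  0.0319,  0.0519]), np.float64(0.043), np.float64(0.028), 245)
side rod (array([ 0.002 , -0.0006,  0.0024, -0.0098]), np.float64(0.15), np.float64(0.0622), 491) pipe (array([ 0.0023, -0.0009, -0.008 , -0.0189]), np.float64(0.046), np.float64(0.0281), 261)
t 7.88 offset [-0.1162, 0.0017, 0.001] rot [-0.0, 0.0, -0.006] | tcp [0.6298 0.2155 0.0923] F [-1.1 -0.6 -0.3] gap 0.274
```

```bash
for i in 1; do python3 -m crank '[{"delta_rot":[0,0,0],"offset":[-0.005,0,0],"claw":0.01},{"delta_rot":[0,0,0],"offset":[-0.01,0.0002,0],"claw":0.01},{"delta_rot":[0,0,0],"offset":[-0.015,0.0003,0],"claw":0.01},{"delta_rot":[0,0,0],"offset":[-0.02,0.0004,0],"claw":0.01},{"delta_rot":[0,0,0],"offset":[-0.025,0.0005,0],"claw":0.01}]'; done
python3 -c "
from h import *
fit();go(pipe(.1),-12)"
```

```text
t: 8.5
tool_pos: [0.6265, 0.1958, 0.0935]
tool_rot: [-0.002, 0.78, 0.626, 0.005]
wrist_force: [1.9, 15.1, -0.5]
finger_gap: 0.277
top rod (array([ 0.0008,  0.0006, -0.007 , -0.0066]), np.float64(0.109), np.float64(0.0621), 364) pipe (array([ 0.0014, -0.0003, -0.0241,  0.0114]), np.float64(0.043), np.float64(0.0282), 246)
side rod (array([ 0.0023,  0.    ,  0.0063, -0.0052]), np.float64(0.143), np.float64(0.0621), 392) pipe (array([ 0.0023, -0.0008,  0.0272, -0.0278]), np.float64(0.045), np.float64(0.028), 261)
t 8.6 offset [-0.0959, 0.0008, 0.0016] rot [0.003, -0.009, -0.008] | tcp [0.6264 0.1955 0.0938] F [ 1.8  9.4 -1.1] gap 0.277
```

The rod is pressing on the plug at 9–15 N. Keep pushing.

```bash
python3 -m crank '[{"delta_rot":[0,0,0],"offset":[-0.006,0,0],"claw":0.01},{"delta_rot":[0,0,0],"offset":[-0.012,0.0002,0],"claw":0.01},{"delta_rot":[0,0,0],"offset":[-0.018,0.0004,0],"claw":0.01},{"delta_rot":[0,0,0],"offset":[-0.024,0.0005,0],"claw":0.01},{"delta_rot":[0,0,0],"offset":[-0.03,0.0006,0],"claw":0.01}]'
python3 -c "
from h import *
fit();go(pipe(.1),-12)"
```

```text
t: 9.22
tool_pos: [0.621, 0.1684, 0.094]
tool_rot: [-0.003, 0.779, 0.627, 0.006]
wrist_force: [3.0, 14.9, -0.8]
finger_gap: 0.272
top rod (array([ 0.0011,  0.0009, -0.0011,  0.0077]), np.float64(0.094), np.float64(0.062), 244) pipe (array([ 0.0012, -0.0005,  0.012 ,  0.0066]), np.float64(0.043), np.float64(0.028), 247)
side rod (array([ 0.0022, -0.0001, -0.0027, -0.0106]), np.float64(0.139), np.float64(0.062), 266) pipe (array([ 0.0021, -0.0008,  0.0305, -0.0069]), np.float64(0.046), np.float64(0.028), 262)
t 9.32 offset [-0.0658, 0.0003, 0.0017] rot [0.002, -0.008, -0.006] | tcp [0.6203 0.166  0.0936] F [ 0.2  4.2 -1.4] gap 0.272
```

```bash
python3 -m crank '[{"delta_rot":[0,0,0],"offset":[-0.006,0,0],"claw":0.01},{"delta_rot":[0,0,0],"offset":[-0.012,0.0002,0],"claw":0.01},{"delta_rot":[0,0,0],"offset":[-0.018,0.0004,0],"claw":0.01},{"delta_rot":[0,0,0],"offset":[-0.024,0.0005,0],"claw":0.01},{"delta_rot":[0,0,0],"offset":[-0.03,0.0006,0],"claw":0.01}]'
python3 -m crank '[{"delta_rot":[0,0,0],"offset":[-0.005,0,0],"claw":0.01},{"delta_rot":[0,0,0],"offset":[-0.01,0.0002,0],"claw":0.01},{"delta_rot":[0,0,0],"offset":[-0.015,0.0003,0],"claw":0.01},{"delta_rot":[0,0,0],"offset":[-0.02,0.0004,0],"claw":0.01},{"delta_rot":[0,0,0],"offset":[-0.025,0.0005,0],"claw":0.01}]'
python3 - <<'E'
from h import *
fit();go(pipe(.1),-12)
t=arm.get_image("top");s=arm.get_image("side");save(t,"t5");save(s,"s5")
cv2.imwrite("pics/c5.png",np.hstack([cv2.resize(t["pixels"][90:240,220:420],(400,300)),cv2.resize(s["pixels"][120:290,200:427],(400,300))])[:,:,::-1])
W=cloud(t);q=W-PC;sy=q@U;l=q@np.array([U[1],-U[0],0])
m=(np.hypot(l,q[...,2]+0.003)<.028)&(sy<-.02)&(sy>-.15)
print("far side s reach",np.percentile(sy[m],[0.5,2,50]).round(4)); V=t["pixels"].max(-1); d=m&(V<60); print("dark",d.sum(),np.percentile(sy[d],[2,98]).round(4) if d.sum() else None)
E
```

```text
t: 9.95
tool_pos: [0.6134, 0.1321, 0.0924]
tool_rot: [0.0, 0.779, 0.627, 0.0]
wrist_force: [1.2, 1.7, 1.1]
finger_gap: 0.272
t: 10.58
tool_pos: [0.608, 0.1076, 0.0919]
tool_rot: [-0.0, 0.779, 0.627, -0.001]
wrist_force: [0.5, 0.5, -0.4]
finger_gap: 0.271
top rod (array([-0.0006, -0.001 ,  0.4768,  0.4212]), np.float64(0.088), np.float64(0.0824), 28) pipe (array([ 0.0015, -0.0003, -0.0118,  0.0178]), np.float64(0.042), np.float64(0.0281), 223)
side rod (array([ 0.0011, -0.0025, -0.0124, -0.0303]), np.float64(0.12), np.float64(0.0623), 161) pipe (array([-0.0008, -0.003 , -0.7032, -0.5218]), np.float64(0.036), np.float64(0.0289), 34)
t 10.68 offset [-0.0059, -0.0003, 0.0007] rot [-0.001, 0.001, -0.006] | tcp [0.6081 0.1074 0.0919] F [-0.4 -0.3 -0.5] gap 0.276
far side s reach [-0.0619 -0.0606 -0.0406]
dark 0 None
```

View pics/c5.png

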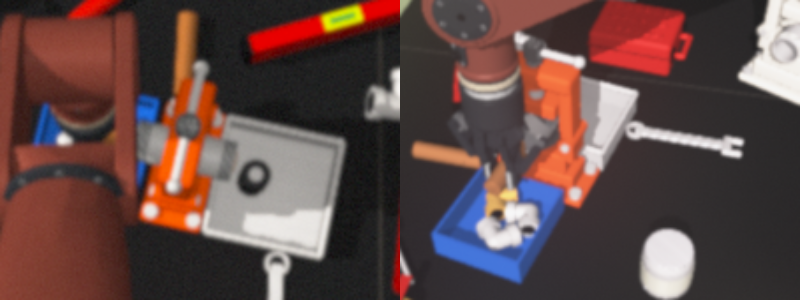

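The left crop shows the black plug in the tray at (254,177). I'll check its position, then draw the rod out.

```bash
python3 - <<'E'
from h import *
t=arm.get_image("top");W=cloud(t);V=t["pixels"].max(-1);q=W-PC;s=q@U;l=q@np.array([U[1],-U[0],0])
m=(np.abs(l)<.07)&(s<-.065)&(s>-.19)&(V<75)&(W[...,2]>.01)
print(m.sum(),"s,l",np.median(s[m]).round(3),np.median(l[m]).round(3),"ext",np.percentile(s[m],[3,97]).round(3),np.percentile(l[m],[3,97]).round(3),"z",np.percentile(W[m][:,2],[50,90,99]).round(3))
go(pipe(.25),-12)
E
python3 -m crank '[{"delta_rot":[0,0,0],"offset":[0.015,-0.0003,0],"claw":0.01},{"delta_rot":[0,0,0],"offset":[0.035,-0.0007,0],"claw":0.01},{"delta_rot":[0,0,0],"offset":[0.055,-0.0011,0],"claw":0.01},{"delta_rot":[0,0,0],"offset":[0.075,-0.0016,0],"claw":0.01},{"delta_rot":[0,0,0],"offset":[0.09,-0.002,0],"claw":0.01}]'
python3 -m crank '[{"delta_rot":[0,0,0],"offset":[0.015,-0.0003,0],"claw":0.01},{"delta_rot":[0,0,0],"offset":[0.035,-0.0007,0],"claw":0.01},{"delta_rot":[0,0,0],"offset":[0.05,-0.001,0],"claw":0.01},{"delta_rot":[0,0,0],"offset":[0.06,-0.0013,0],"claw":0.01},{"delta_rot":[0,0,0],"offset":[0.06,-0.0013,0],"claw":0.01}]'
python3 -c "
from h import *
rod();rod(n='top');fit();go([.61,.28,.14],-50);go([.594,.3135,.14],-88.3)"
```

```text
123 s,l -0.088 -0.01 ext [-0.105 -0.075] [-0.018  0.013] z [0.061 0.065 0.066]
t 10.82 offset [0.1433, -0.0039, 0.0009] rot [-0.0, 0.0, -0.006] | tcp [0.6084 0.1081 0.0922] F [-0.5 -0.6 -0.5] gap 0.271
t: 11.45
tool_pos: [0.626, 0.1985, 0.0923]
tool_rot: [0.0, 0.778, 0.628, 0.0]
wrist_force: [0.9, -1.2, -0.4]
finger_gap: 0.274
t: 12.08
tool_pos: [0.6374, 0.2561, 0.0923]
tool_rot: [0.0, 0.779, 0.628, -0.0]
wrist_force: [-0.3, -0.5, -0.2]
finger_gap: 0.276
side rod px [251. 227.] 429 near [0.6211 0.2006 0.1186] front [0.6008 0.0913 0.1197] heading -100.52 pitch 0.56
top rod px [244. 150.] 590 near [0.6315 0.2337 0.1193] front [0.6012 0.0931 0.1211] heading -102.14 pitch 0.72
top rod (array([ 0.0005, -0.0002,  0.0027, -0.0106]), np.float64(0.164), np.float64(0.0879), 596) pipe (array([ 0.0013, -0.0007,  0.002 ,  0.0166]), np.float64(0.043), np.float64(0.0281), 246)
side rod (array([ 0.0016, -0.0009, -0.0006, -0.0131]), np.float64(0.182), np.float64(0.0856), 616) pipe (array([0.0013, 0.001 , 0.0021, 0.0141]), np.float64(0.045), np.float64(0.028), 350)
t 12.28 offset [0.0188, -0.032, -0.0291] rot [-0.0, 0.001, 0.657] | tcp [0.6372 0.2548 0.0922] F [-0.   0.2 -0.6] gap 0.273
t 12.28 offset [0.0481, -0.0548, -0.0291] rot [0.0, 0.001, 1.326] | tcp [0.6372 0.2548 0.0922] F [-0.   0.2 -0.6] gap 0.273
```

The plug stands upright in the tray (top at 61 mm) and the rod is clear of the pipe. Raise it and swing it back.

```bash
python3 -m crank '[{"delta_rot":[0,0,0],"offset":[0.005,-0.005,-0.015],"claw":0.01},{"delta_rot":[0,0,0.15],"offset":[0.01,-0.01,-0.029],"claw":0.01},{"delta_rot":[0,0,0.3],"offset":[0.015,-0.02,-0.029],"claw":0.01},{"delta_rot":[0,0,0.45],"offset":[0.02,-0.03,-0.029],"claw":0.01},{"delta_rot":[0,0,0.6],"offset":[0.025,-0.034,-0.029],"claw":0.01}]'
python3 -c "
from h import *
go([.594,.3135,.14],-88.3)"
```

```text
t: 12.9
tool_pos: [0.6091, 0.2877, 0.1228]
tool_rot: [-0.0, 0.93, 0.367, 0.001]
wrist_force: [-0.4, 0.1, -0.4]
finger_gap: 0.273
t 12.9 offset [0.0066, -0.0292, 0.0015] rot [-0.0, -0.001, 0.721] | tcp [0.6091 0.2877 0.1228] F [-0.4  0.1 -0.4] gap 0.273
```

```bash
python3 -m crank '[{"delta_rot":[0,0,0.15],"offset":[0.002,-0.006,0],"claw":0.01},{"delta_rot":[0,0,0.3],"offset":[0.003,-0.012,0],"claw":0.01},{"delta_rot":[0,0,0.45],"offset":[0.004,-0.018,0],"claw":0.01},{"delta_rot":[0,0,0.6],"offset":[0.006,-0.024,0],"claw":0.01},{"delta_rot":[0,0,0.721],"offset":[0.0066,-0.0292,0],"claw":0.01}]'
python3 -m crank '[{"delta_rot":[0,0,0],"offset":[0,0,0.0],"claw":0.01},{"delta_rot":[0,0,0],"offset":[0,0,0],"claw":0.01}]'
python3 - <<'E'
from h import *
s=rod();save(s,"s6")
go([.595,.3135,.0414],-88.3)
W=cloud(s);X,Y,Z=W[...,0],W[...,1],W[...,2]
m=(X>.45)&(X<.6)&(Y>.29)&(Y<.335)&(Z>.02)&(Z<.05);p=W[m];print("V tops",len(p))
for a,b in((.45,.52),(.53,.6)):
    r=p[(p[:,0]>a)&(p[:,0]<b)]; 
    if len(r): print(r.mean(0).round(4),r.min(0).round(4),r.max(0).round(4))
cv2.imwrite("pics/c6.png",cv2.resize(s["pixels"][230:390,170:383],(800,600))[:,:,::-1])
E
```

```text
t: 13.52
tool_pos: [0.5944, 0.3134, 0.1229]
tool_rot: [-0.0, 1.0, 0.015, 0.001]
wrist_force: [0.3, -0.1, -1.0]
finger_gap: 0.272
t: 13.78
tool_pos: [0.5945, 0.3129, 0.1221]
tool_rot: [-0.0, 1.0, 0.018, 0.001]
wrist_force: [-0.3, 0.0, -1.2]
finger_gap: 0.272
side rod px [277. 290.] 1195 near [0.5851 0.3173 0.1475] front [0.4252 0.3082 0.148 ] heading -176.72 pitch 0.19
t 13.82 offset [0.0005, -0.0007, 0.0992] rot [-0.0, -0.001, 0.006] | tcp [0.5945 0.3128 0.1219] F [ 0.3 -0.9 -1.5] gap 0.272
V tops 253
[0.486  0.3096 0.0322] [0.4796 0.29   0.0207] [0.4928 0.3346 0.0451]
[0.5556 0.3091 0.0323] [0.5494 0.29   0.0201] [0.5625 0.3347 0.045 ]
```

View pics/c6.png

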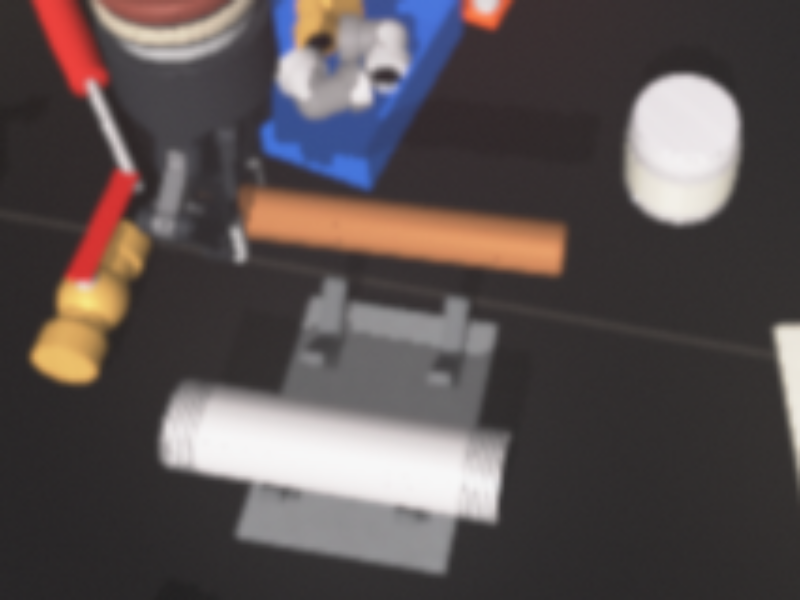

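The rod hangs level over the empty place, with the V rests at (330,310) and (455,325), and it is in the pose it had just after the lift. Lowering.

```bash
python3 -m crank '[{"delta_rot":[0,0,0.006],"offset":[0.0005,-0.0007,0.03],"claw":0.01},{"delta_rot":[0,0,0.006],"offset":[0.0005,-0.0007,0.06],"claw":0.01},{"delta_rot":[0,0,0.006],"offset":[0.0005,-0.0007,0.08],"claw":0.01},{"delta_rot":[0,0,0.006],"offset":[0.0005,-0.0007,0.091],"claw":0.01},{"delta_rot":[0,0,0.006],"offset":[0.0005,-0.0007,0.097],"claw":0.01}]'
python3 -m crank '[{"delta_rot":[0,0,0],"offset":[0,0,0.002],"claw":0.01},{"delta_rot":[0,0,0],"offset":[0,0,0.002],"claw":0.01}]'
python3 -c "
from h import *
go([.595,.3135,.0414],-88.3)"
```

```text
t: 14.45
tool_pos: [0.5949, 0.3136, 0.0241]
tool_rot: [-0.0, 1.0, 0.014, 0.0]
wrist_force: [0.6, 0.8, -0.8]
finger_gap: 0.275
t: 14.7
tool_pos: [0.5951, 0.3136, 0.0234]
tool_rot: [0.0, 1.0, 0.015, 0.0]
wrist_force: [-1.5, -0.4, 1.0]
finger_gap: 0.272
t 14.7 offset [-0.0001, 0.0001, 0.0007] rot [0.0, -0.001, -0.001] | tcp [0.5951 0.3136 0.0234] F [-1.5 -0.4  1. ] gap 0.272
```

Touching down at about 1 N. Open to 50 mm gently, then lift away.

```bash
python3 -m crank '[{"delta_rot":[0,0,0],"offset":[0,0,0.0007],"claw":0.026},{"delta_rot":[0,0,0],"offset":[0,0,0.0007],"claw":0.03},{"delta_rot":[0,0,0],"offset":[0,0,0.0007],"claw":0.04},{"delta_rot":[0,0,0],"offset":[0,0,0.0007],"claw":0.05},{"delta_rot":[0,0,0],"offset":[0,0,0.0007],"claw":0.05}]'
python3 -m crank '[{"delta_rot":[0,0,0],"offset":[0,0,-0.02],"claw":0.05},{"delta_rot":[0,0,0],"offset":[0,0,-0.05],"claw":0.05},{"delta_rot":[0,0,0],"offset":[0,0,-0.1],"claw":0.05},{"delta_rot":[0,0,0],"offset":[0,0,-0.16],"claw":0.05},{"delta_rot":[0,0,0],"offset":[0,0,-0.2],"claw":0.05}]'
python3 -m crank '[{"delta_rot":[0,0,0],"offset":[-0.06,0,-0.05],"claw":0.05},{"delta_rot":[0,0,0],"offset":[-0.12,0.06,-0.08],"claw":0.05},{"delta_rot":[0,0,0],"offset":[-0.16,0.12,-0.08],"claw":0.05},{"delta_rot":[0,0,0],"offset":[-0.18,0.17,-0.08],"claw":0.05},{"delta_rot":[0,0,0],"offset":[-0.18,0.17,-0.08],"claw":0.05}]'
python3 - <<'E'
from h import *
t=arm.get_image("top");s=arm.get_image("side");save(t,"t7");save(s,"s7")
cv2.imwrite("pics/c7.png",np.hstack([cv2.resize(t["pixels"],(400,300)),cv2.resize(s["pixels"],(400,300))])[:,:,::-1])
for n,im in(("top",t),("side",s)):
    W=cloud(im);h=cv2.cvtColor(im["pixels"],cv2.COLOR_RGB2HSV);X,Y,Z=[W[...,i] for i in range(3)]
    m=(X>.39)&(X<.66)&(Y>.26)&(Y<.35)&(Z>.035)&(Z<.06)&(h[...,1]>90)&(h[...,0]<20);p=W[m]
    if len(p)>20: r=cv2.minAreaRect(p[:,:2].astype(np.float32));print(n,"rod",len(p),np.round(r[0],4),np.round(r[1],3),round(r[2],2),"z",np.percentile(p[:,2],[50,98]).round(4))
    i0=dict(np.load(n+"0.npz"));df=cv2.GaussianBlur(cv2.absdiff(i0["pixels"],im["pixels"]).max(-1),(5,5),0)>40
    k,l,st,c=cv2.connectedComponentsWithStats(df.astype(np.uint8));print([(c[i].round().tolist(),int(st[i,4])) for i in range(1,k) if st[i,4]>30])
print(arm.get_obs()["t"],arm.get_obs()["tool_pos"])
E
```

```text
t: 15.32
tool_pos: [0.5947, 0.3137, 0.0216]
tool_rot: [-0.0, 1.0, 0.014, 0.0]
wrist_force: [-1.2, -0.1, 0.4]
finger_gap: 0.586
t: 15.95
tool_pos: [0.5961, 0.3142, 0.2275]
tool_rot: [-0.001, 1.0, 0.014, 0.003]
wrist_force: [0.8, 1.0, -1.4]
finger_gap: 0.585
t: 16.58
tool_pos: [0.4183, 0.1369, 0.3036]
tool_rot: [0.0, 1.0, 0.014, 0.002]
wrist_force: [1.3, -0.6, -0.1]
finger_gap: 0.582
top rod 382 [0.577  0.3138] [0.029 0.093] 89.85 z [0.0507 0.0555]
[([346.0, 179.0], 210), ([210.0, 291.0], 15215), ([445.0, 228.0], 963), ([265.0, 226.0], 60), ([611.0, 359.0], 4977), ([465.0, 308.0], 106), ([433.0, 336.0], 2366), ([592.0, 331.0], 54), ([272.0, 363.0], 31), ([293.0, 377.0], 647), ([331.0, 386.0], 361), ([375.0, 392.0], 682)]
side rod 1198 [0.5247 0.3118] [0.2   0.024] 1.47 z [0.0495 0.0539]
[([488.0, 115.0], 38080), ([403.0, 68.0], 324), ([414.0, 91.0], 88), ([341.0, 177.0], 134)]
16.675 [0.41856214 0.13644374 0.30362152]
```

View pics/c7.png

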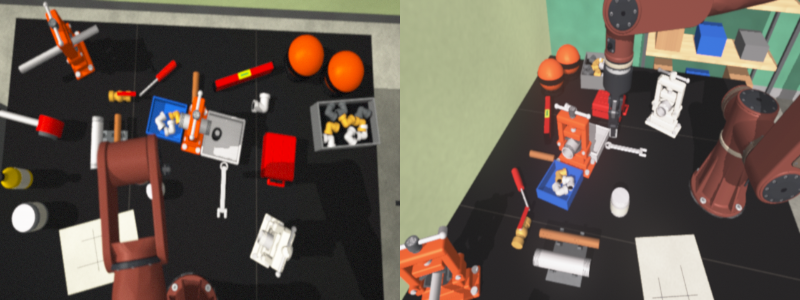

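The rod is back in its place (side fit 0.5247, 0.3118, against 0.5249, 0.3118 at the start). The plug is in the tray at (217,132) in the left picture, and nothing else has shifted. Let it settle, then hand in.

```bash
python3 -m crank '[{"delta_rot":[0,0,0],"offset":[0,0,0],"claw":0.05},{"delta_rot":[0,0,0],"offset":[0,0,0],"claw":0.05},{"delta_rot":[0,0,0],"offset":[0,0,0],"claw":0.05}]'; python3 -c "
from h import *
print(arm.finish_job())"
```

```text
t: 17.05
tool_pos: [0.4199, 0.1392, 0.3015]
tool_rot: [-0.0, 1.0, 0.015, -0.0]
wrist_force: [-0.3, 0.5, 0.6]
finger_gap: 0.583
the job is handed in; nothing more can be done
None
```

The job is handed in at about 17 s of the 69 s allowed; `finish_job` gave no verdict. I gripped the push rod 70 mm from its centre, lined it up with the bore and pushed the plug out of the tray end. I then drew the rod out and laid it back in its place.

- **Push:** the wrist force along the bore was about 15 N at each reading while the plug was still moving. The rod did not slip noticeably in the grip.
- **Plug:** it stands upright in the tray rather than lying on its side. Its top is about 61 mm above the bench, so its centre is near 30 mm, and it is about 88 mm from the pipe's middle along the bore. I measured this just after it dropped; the last picture shows it still in the tray.
- **Rod:** the side camera puts it at (0.5247, 0.3118), yaw 1.5°, with the same ridge height as at the start, when it was at (0.5249, 0.3118), yaw 1.3°. The top camera saw only part of the rod because the arm hid the rest, so its fit gave no useful centre.
- **Other objects:** comparing the first and last pictures showed changes only where the plug landed and where the arm or its shadow was. The arm hid part of the top view, including part of the tin, but the tin looks unmoved in the side view.
- **Arm:** it was at rest in free air at hand-in.

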